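# Dog down the deck locker hatch with the deck key

## Task

The little locker hatch is shut but not fastened, and its seal holds the lid slightly up. Take the deck key out of the tool block, press its blade into the slotted dog so that the lid goes down, and turn the dog clockwise to its stop, firmly but without forcing it, so that the lid stays down. Then stand the key back in its pocket, and leave the other tools in the block and the cleat and drain plug where they are.

Things in the scene. Friction and masses are not known exactly. Their poses are not given: they have to be found in the camera images.
- hatch: hatch: varnished wooden coaming 200 x 180 mm, 55 mm high, with the white lid hinged at its back (+x) edge; origin under its centre, z up. The dog is near the front (-x) edge
- lid_front (a point): middle of the lid's front edge, on its top face; x points back to the hinges, z up. The lid is white, 203 x 186 x 16 mm. In it, on the centre line, sits the dog: a round bronze stud 32 mm across in a bronze ring 72 mm across, both 3 mm proud of the lid, stud's centre 51 mm behind this point, give or take 7 mm (it was let in by hand: look or feel for it). A slot 5.5 mm wide and 7 mm deep, sharp-edged, runs right across the stud
- dog (a joint): angle of the dog, rad: at 0 the slot is parallel to the lid's front edge (unfastened); grows clockwise seen from above to a hard stop at 1.57 (slot square to the front edge, fastened). It turns with about 0.12 N m and stays where left; 0.25 N m at the stop is plenty, 0.45 N m would be forcing it. Somewhere past 0.4, its arm below has to pass under a keeper on the coaming: only while the lid is pressed below 0.010 rad, else it jams
- lid (a joint): angle of the lid about its hinges, 207 mm behind its front edge, rad: about 0.025 (dog 4 mm too high) while it only rests on its rubber seal, 0 when pressed down on its rigid seat. Pressing at the dog takes about 3 N for each mm, 11 to 13 N to the seat. Fastened and let go it stays at about 0.011
- key_bow (a point): centre of the deck key's bow, where it is gripped: an upright bronze disc 48 mm across, 12 mm thick along this point's y axis. Below it a collar 40 x 12 x 10 mm (underside 31 mm below this point), then the flat blade; z points from blade to bow. The key weighs about 0.22 kg
- key_tip (a point): middle of the end of the key's blade, 61 mm below the centre of the bow; the blade is 24 mm wide along x, 4 mm thick along y and 30 mm long
- pocket (a point): mouth of the key's pocket, on the top face of the wooden tool block (56 x 200 mm, 45 mm high); the pocket is 8 mm along x and 28 mm along y, right through. The key stands in it with its collar on the block
- key: the deck key; origin in the middle of the underside of its collar, x along the blade's width, y through its thickness, z from blade to bow
- screwdriver: screwdriver standing in the block 82 mm from the key, handle 94 mm above the block, origin under the handle; leave it
- chisel: chisel standing in the block 130 mm from the key, handle 107 mm above the block, origin under the handle; leave it
- cleat: bronze mooring cleat, 150 mm long, 45 mm high, lying on the deck, origin under its centre; leave it
- plug: round bronze drain plug, 42 mm across, 22 mm high, on the deck, origin under its centre; leave it

How it is judged (in metres and radians):
On the way, in this order (a step that is already met when the one before it is completed fails the run):
1. the blade is in the slot and presses the lid down (z of key_tip in the frame of lid_front below -0.001 m and horizontal distance between key_tip and lid_front below 0.065 m and contact force between key and hatch above 1 N and value of joint lid below 0.016 rad), for 0.1 s.
2. the blade, in the slot, has turned the dog home (z of key_tip in the frame of lid_front below -0.001 m and horizontal distance between key_tip and lid_front below 0.065 m and contact force between key and hatch above 1 N and value of joint dog above 1.4 rad), for 0.1 s.
At the end, for the whole second after the job is handed in: The dog is within 10 degrees of its clockwise stop, the lid stays down (below 0.018 rad), and the key stands at rest upright in its pocket, collar on the block (within 6 mm), released (value of joint dog above 1.4 rad and value of joint lid below 0.018 rad and horizontal distance between key and pocket below 0.006 m and z of key in the frame of pocket below 0.004 m and angle between key's own z axis and vertical below 0.12 rad and linear speed of key below 0.02 m/s); the robot touches nothing.
It fails at once if the key is forced: its contacts with the hatch add up to more than 60 N (contact force between key and hatch above 60 N).
It fails at once if the screwdriver, chisel, cleat or drain plug is shifted by more than 30 mm (distance of any of screwdriver, chisel, cleat, plug from where it was at the start of the episode above 0.03 m).
It also fails if it takes over 72 s, if anything falls off the work surface, if the arm or the gripper's body presses on something with over 40 N, if the wrist force passes 120 N, or if a joint passes its speed limit or range.

## Robot

A 7-joint arm with a two-finger parallel gripper is mounted at the origin on the work surface. World frame = base frame: x ahead of the robot, y to its left, z up, the work surface at z = 0. Lengths are in mm, angles in rad, forces in N, time in s.
With the tool pointing down it reaches from about 400 to 875 mm from the base axis. Payload 4.4 kg.
Tool frame: the origin (TCP) lies midway between the tips of the shut fingers; the grasp point (between the pads) lies 19 mm behind it; z points along the fingers, y is the line along which they close (so a half turn about z gives the same grasp; the last joint's range is limited). The gripper opens to 85 mm and grips with 20 to 120 N. Pads are 22 mm wide; open, the fingers measure 114 mm over their backs; the gripper's body (76 mm by 85 mm) begins 54 mm behind the grasp point. The pads swing forward as they close: fully open they stand 13 mm farther back than shut.
Start: joints at [-1.167, 0.628, 0.038, 1.517, -0.027, 0.996, -0.02], TCP at [294.24, 579.604, 231.313] pointing down, gripper open.
Joint ranges: [-3.06, 3.06], [-0.37, 2.12], [-1.25, 1.32], [0.18, 2.47], [-1.1, 4.24], [0.23, 1.98], [-2.94, 2.94]. Speed limits (rad/s): [2.57, 2.57, 3.14, 3.14, 3.14, 3.14, 3.14].

## Interface

Orientations are given as [roll, pitch, yaw] about the fixed x, y, z axes, in that order (R = Rz(yaw) Ry(pitch) Rx(roll)).
In Python, from cell import read_state, get_image, finish_job gives the robot as it stands.
- The arm moves only by the tool send_rows, never from a script. Its argument "series" is a list of rows, each an object of numbers: "ax", "ay", "az": the turn, a rotation vector about the tool's x, y, z in rad; "dx", "dy", "dz": the shift along the tool's x, y, z in cm; "hand": the closure, from 0 (fully open) to 1 (shut). In form: [{"ax": .., "ay": .., "az": .., "dx": .., "dy": .., "dz": .., "hand": ..}, ...]. A call has 1 to 10 rows; each row is the pose to reach, as a shift and turn from the pose commanded when the call began, along the tool's axes at that moment; what a row does not reach only later rows make up. A row lasts 1/10 s, in which the tool goes at most 50 mm and 8.59 degrees, less where a joint would pass 70% of its speed; a pose out of reach is approached as far as the arm can. A call with a gripper value outside its range is refused whole. The fingers move at their own pace and stop on an object; the grip force is fixed at half the most. Time passes only in rows, so rows that repeat a pose let the fingers close. It gives the time, the measured TCP pose, the force, the opening and the grip force at its end, in the units of the state.
- read_state(): the state, without advancing time (a new reading comes with each control period).
- get_image(name): name is "scene" or "top"; returns a dict with "pixels" (480x640x3 uint8, red, green, blue), "mtx" (3x3 intrinsics, pixels), "k1" (the pictures are not rectified: a ray, as slopes to the right and down, at radius r is drawn at 1 + k1 r^2 times it, then the intrinsics apply), "R" (3x3) and "t" (3): a world point X has camera coordinates R X + t. Camera axes: x right, y down, z forward; pixel columns grow to the right and rows downward; lengths in mm; the calibration is good to about 2 mm. A picture is of the moment at which its call begins. There is no depth.
- finish_job(): hands the job in; it is judged then, once.
The state is a dict: "clock": time; "qpos": joint angles; "qd": joint speeds; "tau": joint torques, N m; "eef_pos": TCP position; "tool_rot": TCP orientation; "force": force on the tool from outside, world axes, zero at the start; "torque": the same for the moment, N m; "width": finger opening in mm; "gripper_force": force on a finger pad.
Only numpy, scipy, OpenCV 4.12 (cv2) and the standard library are available. Lean on these libraries where they do the work, as an engineer would, in place of code of your own. Each camera call takes 0.05 s, during which the arm holds its last target. There are 200 camera calls.

## Working session

There is one attempt and no reset: what is moved stays moved. The work goes in short steps, Python scripts to look and compute and a tool call to move; the robot and the scene stay as the last step left them, time stands still between calls to the robot, and variables do not carry over. Pictures are saved under pics/ and viewed, at most 10 in all, crops included, and the job is handed in when it is done.

Besides the shell and the picture viewer there is one more tool, called after ">>>" as a command line: name --argument value ..., lists and objects as JSON in quotes. send_rows: Moves the arm, as the interface text tells. Its arguments: {"type":"object","properties":{"series":{"type":"array","items":{"type":"object","properties":{"ax":{"type":"number"},"ay":{"type":"number"},"az":{"type":"number"},"dx":{"type":"number"},"dy":{"type":"number"},"dz":{"type":"number"},"hand":{"type":"number"}}}}},"required":["series"]}

```bash
mkdir -p pics; ls
cat > h.py <<'E'
import numpy as np, cv2
from cell import *
def cam(n):
    g=get_image(n); return g
def save(g,f,crop=None,s=1):
    im=g["pixels"][:,:,::-1]
    if crop: im=im[crop[1]:crop[3],crop[0]:crop[2]]
    cv2.imwrite("pics/"+f,cv2.resize(im,None,fx=s,fy=s,interpolation=cv2.INTER_CUBIC))
def proj(g,X):
    p=np.asarray(X,float).reshape(-1,3)@np.array(g["R"]).T+np.array(g["t"]).ravel()
    s=p[:,:2]/p[:,2:]; s=s*(1+g["k1"]*(s**2).sum(1,keepdims=True))
    K=np.array(g["mtx"]); return s@K[:2,:2].T+K[:2,2]
def back(g,uv,z):
    K=np.array(g["mtx"]); d=(np.asarray(uv,float).reshape(-1,2)-K[:2,2])@np.linalg.inv(K[:2,:2]).T
    s=d.copy()
    for _ in range(20): s=d/(1+g["k1"]*(s**2).sum(1,keepdims=True))
    R=np.array(g["R"]); t=np.array(g["t"]).ravel(); c=-R.T@t
    r=np.c_[s,np.ones(len(s))]@R
    return c+r*((z-c[2])/r[:,2])[:,None]
E
python3 - <<'E'
from h import *
print(read_state())
for n in("scene","top"):
    g=cam(n); save(g,n+"0.png"); print(n,g["mtx"],g["k1"],g["R"],g["t"], -np.array(g["R"]).T@np.array(g["t"]).ravel())
E
```

```text
pics
{'clock': 0.0, 'qpos': array([-1.16681404,  0.62934698,  0.03846329,  1.51836593, -0.02701474,
        0.99627941, -0.02000141]), 'qd': array([ 4.68249054e-04,  6.29691919e-04, -4.37514138e-05,  1.20538083e-03,
       -1.03194797e-03,  1.21455645e-04,  7.42936021e-04]), 'tau': array([ 9.46000146e-04, -5.63415492e+01,  1.22608557e+00, -1.93441433e+01,
        1.09411959e-02,  1.02266326e-02,  1.05311403e-05]), 'eef_pos': array([293.95172828, 579.04232999, 230.38957426]), 'tool_rot': array([-3.13971174e+00,  2.49320117e-05,  2.67178374e+00]), 'force': array([ 0.7899529 , -0.3716094 ,  0.04971838]), 'torque': array([ 0.01815668, -0.01328116, -0.05918538]), 'gripper_force': 0.0, 'width': 85.38208292008568}
scene [[622.48068896   0.         326.65887958]
 [  0.         622.48068896 226.55256709]
 [  0.           0.           1.        ]] -0.15642813731481406 [[-0.70006138  0.71407549 -0.00320489]
 [ 0.53861063  0.52508272 -0.65892847]
 [-0.46884183 -0.46301656 -0.75219878]] [ 387.91970151 -235.79887723 1484.37046318] [1094.50635018  534.09806921  962.41029669]
top [[466.58652102   0.         325.86549465]
 [  0.         466.58652102 239.59427493]
 [  0.           0.           1.        ]] 0.028282258471391476 [[ 0.01383251 -0.99984612  0.0107886 ]
 [-0.98441844 -0.01550906 -0.17515654]
 [ 0.17529691 -0.00819764 -0.98448148]] [  6.52826268 558.95212463 813.71132824] [407.51139523  21.86659096 898.91742474]
```

View pics/scene0.png

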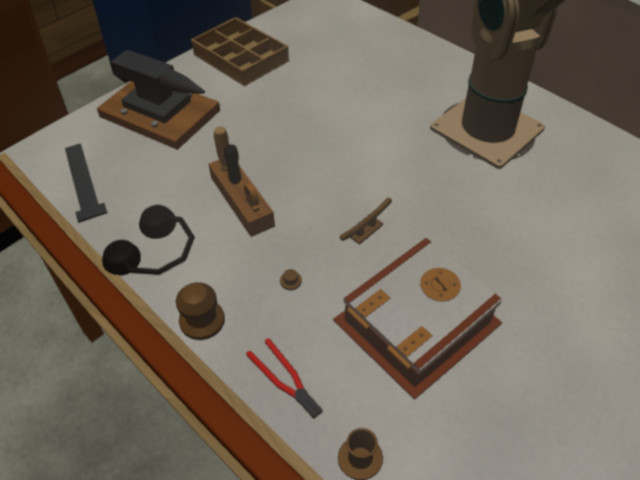

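View pics/top0.png

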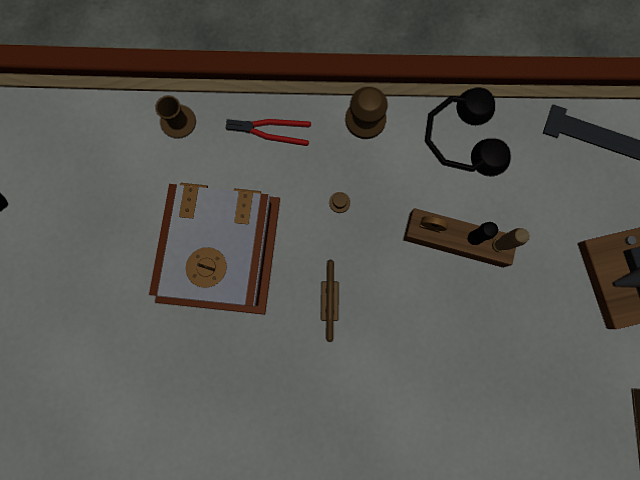

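The scene and top views show the hatch (top ≈ (212,250), dog ≈ (206,267)) and the block with the key at its left end (≈ (433,223)). I'll zoom both in one montage.

Run:
```python
from h import *
t=cam("top");s=cam("scene")
def c(g,x,y,w=100,h=75): return cv2.resize(g["pixels"][y:y+h,x:x+w,::-1],(400,300),interpolation=cv2.INTER_CUBIC)
cv2.imwrite("pics/m1.png",np.clip(1.6*np.vstack([np.hstack([c(t,140,170,200,150),c(t,395,195)]),np.hstack([c(s,325,230,200,150),c(s,190,160)])]),0,255).astype(np.uint8))
print(back(t,[[206,267]],58), back(s,[[440,285]],58), back(t,[[433,223]],80), back(s,[[251,196]],80))
```

```text
[[503.64993996 230.3019693   58.        ]] [[488.38029492 220.63932121  58.        ]] [[ 586.62647805 -176.92850888   80.        ]] [[ 591.55143705 -172.29885726   80.        ]]
```

View pics/m1.png

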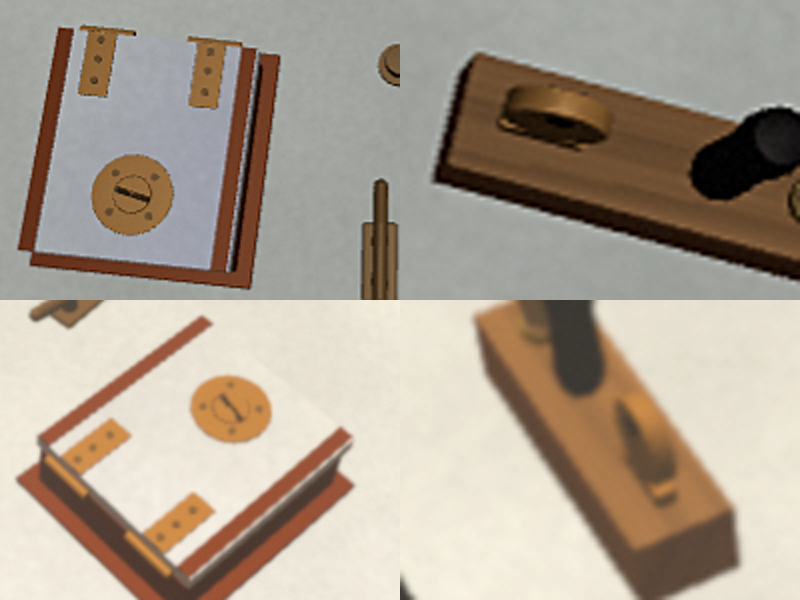

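Run:
```python
from h import *
from scipy.optimize import least_squares
t=cam("top");s=cam("scene")
def tri(a,b): 
    r=least_squares(lambda X:np.r_[(proj(t,X)[0]-a),(proj(s,X)[0]-b)],[500,0,50]); return r.x,r.fun
T=lambda x,y,x0,y0,f:np.array([x0+x/f,y0+y/f])
print("dog",tri(T(132,194,140,170,2),T(231,107,325,230,2)))
print("bow",tri(T(557,115,295,195,4),T(647,430-300,90,160,4)))
def yaw(a,b,z):
    p=back(t,[a,b],z);d=p[1]-p[0];return p.round(1).tolist(),np.degrees(np.arctan2(d[1],d[0]))
print("lidfront",yaw((158.5,295),(247.5,305),73))
print("basefront",yaw((155,302.5),(265,314),0))
print("baseR",yaw(T(250,288,140,170,2),T(279,57,140,170,2),0))
print("ridgeL",yaw(T(20,250,140,170,2),T(60,30,140,170,2),75))
print("slot",yaw(T(115,188,140,170,2),T(150,199,140,170,2),75))
print("blocktop",yaw((413.75,208),(495,228.75),45))
print("blockbot",yaw(T(435,183,295,195,4),T(780,280,295,195,4),0))
```

```text
dog (array([500.48850858, 225.87021057,  79.5877251 ]), array([-0.54981302,  0.38531434, -0.68886727, -0.00816323]))
bow (array([ 584.82039249, -178.5561616 ,   80.76003018]), array([-0.21496668,  0.15986824, -0.28671238, -0.09625198]))
lidfront ([[451.6, 306.0, 73.0], [436.2, 150.4, 73.0]], np.float64(-95.6525899188724))
basefront ([[441.4, 336.6, 0.0], [422.3, 127.9, 0.0]], np.float64(-95.21176973636665))
baseR ([[422.3, 127.9, 0.0], [649.0, 107.6, 0.0]], np.float64(-5.134819919521333))
ridgeL ([[451.4, 320.0, 75.0], [650.6, 299.8, 75.0]], np.float64(-5.783010535972378))
slot ([[506.8, 241.3, 75.0], [497.5, 210.0, 75.0]], np.float64(-106.58390013279102))
blocktop ([[622.6, -149.9, 45.0], [585.1, -300.7, 45.0]], np.float64(-103.96320460280697))
blockbot ([[567.7, -138.1, 0.0], [522.6, -304.5, 0.0]], np.float64(-105.1733726496295))
```

Run:
```python
from h import *
for n,box in(("top",(180,242,234,292)),("scene",(415,262,467,306))):
    g=cam(n); x0,y0,x1,y1=box
    im=g["pixels"][y0:y1,x0:x1].astype(float)
    sat=im[:,:,0]-im[:,:,2]
    # ring outline: bronze saturation
    m=(sat>0.5*np.percentile(sat,95)).astype(np.uint8)
    c=max(cv2.findContours(m,0,2)[0],key=cv2.contourArea); hull=cv2.convexHull(c)[:,0,:]+[x0,y0]
    p=back(g,hull,77); (cc,r)=cv2.minEnclosingCircle(p[:,:2].astype(np.float32)); 
    M=cv2.moments(cv2.convexHull(c)); cen=back(g,[[M['m10']/M['m00']+x0,M['m01']/M['m00']+y0]],77)
    gray=im.sum(2); yy,xx=np.mgrid[y0:y1,x0:x1]
    w=back(g,np.c_[xx.ravel(),yy.ravel()],76)[:,:2]; near=np.hypot(*(w-cen[0,:2]).T)<17
    v=gray.ravel(); thr=np.median(v[near]); 
    d=np.clip(0.6*thr-v,0,None)*near
    q=(w*d[:,None]).sum(0)/d.sum(); C=np.cov(w.T,aweights=d); e,V=np.linalg.eigh(C); a=np.degrees(np.arctan2(V[1,1],V[0,1]))%180
    print(n,"ring",cen,r,"slot",q,a,np.sqrt(e),"hatchyaw -5.3 => dog deg",(84.7-a))
```

```text
top ring [[501.68674309 226.36483203  77.        ]] 35.64261245727539 slot [501.26319717 225.38582302] 72.18731782366969 [2.27174617 9.46828039] hatchyaw -5.3 => dog deg 12.512682176330316<stdin>:15: RuntimeWarning: invalid value encountered in divide
Traceback (most recent call last):
ZeroDivisionError: Weights sum to zero, can't be normalized
```

```bash
cat >> h.py <<'E'
from scipy.spatial.transform import Rotation as Ro
def go(x,y,z,yawdeg,s=None):
    s=s or read_state(); R=Ro.from_euler('xyz',s["tool_rot"]); T=Ro.from_euler('xyz',[np.pi,0,np.radians(yawdeg)])
    d=R.inv().apply(np.array([x,y,z])-s["eef_pos"])/10; a=(R.inv()*T).as_rotvec()
    print("clk %.1f"%s["clock"],"pos",s["eef_pos"].round(1),"rot",s["tool_rot"].round(4),"w %.1f"%s["width"],"F",s["force"].round(1),"d(cm)",d.round(3),"a",a.round(4),"q",s["qpos"].round(2))
E
python3 - <<'E'
from h import *
go(585,-178.5,190,75.7)
E
```

```text
clk 0.4 pos [294.2 579.5 231.2] rot [-3.1414 -0.      2.6717] w 85.6 F [-0.1  0.4  0.4] d(cm) [-60.247 -54.422   4.129] a [-2.0000e-04  1.0000e-04  1.3505e+00] q [-1.17  0.63  0.04  1.52 -0.03  1.   -0.02]
```

>>> send_rows --series '[{"dx": -60.25,"dy": -54.42,"dz": 4.1,"az": 1.35,"hand": 0},{"dx": -60.25,"dy": -54.42,"dz": 4.1,"az": 1.35,"hand": 0},{"dx": -60.25,"dy": -54.42,"dz": 4.1,"az": 1.35,"hand": 0},{"dx": -60.25,"dy": -54.42,"dz": 4.1,"az": 1.35,"hand": 0},{"dx": -60.25,"dy": -54.42,"dz": 4.1,"az": 1.35,"hand": 0},{"dx": -60.25,"dy": -54.42,"dz": 4.1,"az": 1.35,"hand": 0},{"dx": -60.25,"dy": -54.42,"dz": 4.1,"az": 1.35,"hand": 0},{"dx": -60.25,"dy": -54.42,"dz": 4.1,"az": 1.35,"hand": 0},{"dx": -60.25,"dy": -54.42,"dz": 4.1,"az": 1.35,"hand": 0},{"dx": -60.25,"dy": -54.42,"dz": 4.1,"az": 1.35,"hand": 0}]'

```text
invalid input at $.series[0]: expected keys ax, ay, az, dx, dy, dz, hand
```

Run:
```python
from h import *
go(585,-178.5,190,75.7)
```

```text
clk 0.4 pos [294.2 579.5 231.2] rot [-3.1414 -0.      2.6717] w 85.6 F [-0.1  0.4  0.4] d(cm) [-60.247 -54.422   4.129] a [-2.0000e-04  1.0000e-04  1.3505e+00] q [-1.17  0.63  0.04  1.52 -0.03  1.   -0.02]
```

All keys are needed.

>>> send_rows --series '[{"ax": 0,"ay": 0,"az": 1.35,"dx": -60.25,"dy": -54.4,"dz": 4.1,"hand": 0},{"ax": 0,"ay": 0,"az": 1.35,"dx": -60.25,"dy": -54.4,"dz": 4.1,"hand": 0},{"ax": 0,"ay": 0,"az": 1.35,"dx": -60.25,"dy": -54.4,"dz": 4.1,"hand": 0},{"ax": 0,"ay": 0,"az": 1.35,"dx": -60.25,"dy": -54.4,"dz": 4.1,"hand": 0},{"ax": 0,"ay": 0,"az": 1.35,"dx": -60.25,"dy": -54.4,"dz": 4.1,"hand": 0},{"ax": 0,"ay": 0,"az": 1.35,"dx": -60.25,"dy": -54.4,"dz": 4.1,"hand": 0},{"ax": 0,"ay": 0,"az": 1.35,"dx": -60.25,"dy": -54.4,"dz": 4.1,"hand": 0},{"ax": 0,"ay": 0,"az": 1.35,"dx": -60.25,"dy": -54.4,"dz": 4.1,"hand": 0},{"ax": 0,"ay": 0,"az": 1.35,"dx": -60.25,"dy": -54.4,"dz": 4.1,"hand": 0},{"ax": 0,"ay": 0,"az": 1.35,"dx": -60.25,"dy": -54.4,"dz": 4.1,"hand": 0}]'

```text
clock: 1.4
eef_pos: [473.8, 111.8, 206.2]
tool_rot: [3.141, -0.0, 1.319]
force: [1.1, 0.1, -0.3]
width: 85.4
gripper_force: 0.0
```

Run:
```python
from h import *
go(585,-178.5,190,75.7)
```

```text
clk 1.4 pos [473.8 111.8 206.2] rot [ 3.1409e+00 -2.0000e-04  1.3191e+00] w 85.4 F [ 1.1  0.1 -0.3] d(cm) [-25.346  18.      1.629] a [ 0.0007 -0.0002 -0.0021] q [-0.58  0.46  0.42  2.   -0.27  0.73 -0.25]
```

>>> send_rows --series '[{"ax": 0,"ay": 0,"az": 0,"dx": -25.3,"dy": 18.0,"dz": 1.6,"hand": 0},{"ax": 0,"ay": 0,"az": 0,"dx": -25.3,"dy": 18.0,"dz": 1.6,"hand": 0},{"ax": 0,"ay": 0,"az": 0,"dx": -25.3,"dy": 18.0,"dz": 1.6,"hand": 0},{"ax": 0,"ay": 0,"az": 0,"dx": -25.3,"dy": 18.0,"dz": 1.6,"hand": 0},{"ax": 0,"ay": 0,"az": 0,"dx": -25.3,"dy": 18.0,"dz": 1.6,"hand": 0},{"ax": 0,"ay": 0,"az": 0,"dx": -25.3,"dy": 18.0,"dz": 1.6,"hand": 0},{"ax": 0,"ay": 0,"az": 0,"dx": -25.3,"dy": 18.0,"dz": 1.6,"hand": 0},{"ax": 0,"ay": 0,"az": 0,"dx": -25.3,"dy": 18.0,"dz": 1.6,"hand": 0},{"ax": 0,"ay": 0,"az": 0,"dx": -25.3,"dy": 18.0,"dz": 1.6,"hand": 0},{"ax": 0,"ay": 0,"az": 0,"dx": -25.3,"dy": 18.0,"dz": 1.6,"hand": 0}]'

```text
clock: 2.4
eef_pos: [585.1, -173.3, 190.0]
tool_rot: [-3.141, -0.002, 1.325]
force: [0.4, 0.0, 0.1]
width: 85.3
gripper_force: 0.0
```

Run:
```python
from h import *
go(585,-178.5,59,75.7)
s=cam("scene")
im=cv2.resize(s["pixels"][110:260,170:320,::-1],(600,600),interpolation=cv2.INTER_CUBIC)
p=np.array([585,-178.5,0])
u=np.array([np.cos(np.radians(75.7)),np.sin(np.radians(75.7)),0]);v=np.array([u[1],-u[0],0])
pts=[[*(p[:2]),z] for z in(45,76,100)]+[p+24*u+[0,0,76],p-24*u+[0,0,76]]
for q in proj(s,pts): cv2.circle(im,tuple(int(i) for i in (q-[170,110])*4+2),3,(0,0,255),1)
c=[p+a*28*v+[0,0,45]+b*u for a in(-1,1) for b in(30,-150)]
for q in proj(s,c): cv2.circle(im,tuple(int(i) for i in (q-[170,110])*4+2),3,(255,0,0),1)
cv2.imwrite("pics/k1.png",im)
```

```text
clk 2.4 pos [ 585.1 -173.3  190. ] rot [-3.1405e+00 -1.7000e-03  1.3248e+00] w 85.3 F [0.4 0.  0.1] d(cm) [-0.528  0.126 13.1  ] a [-0.0011 -0.0017  0.0036] q [ 0.02  0.64  0.37  1.68 -0.29  0.87  0.26]
```

View pics/k1.png

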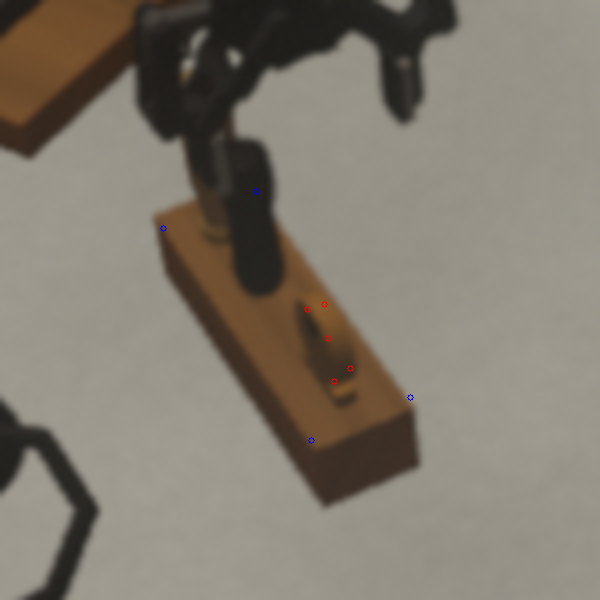

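The picture shows the bow centred near (328,338), as predicted, within about 2 mm. I'll descend.

>>> send_rows --series '[{"ax": 0,"ay": 0,"az": 0,"dx": -0.5,"dy": 0.1,"dz": 4,"hand": 0},{"ax": 0,"ay": 0,"az": 0,"dx": -0.5,"dy": 0.1,"dz": 8,"hand": 0},{"ax": 0,"ay": 0,"az": 0,"dx": -0.5,"dy": 0.1,"dz": 11,"hand": 0},{"ax": 0,"ay": 0,"az": 0,"dx": -0.5,"dy": 0.1,"dz": 13,"hand": 0},{"ax": 0,"ay": 0,"az": 0,"dx": -0.5,"dy": 0.1,"dz": 13,"hand": 0},{"ax": 0,"ay": 0,"az": 0,"dx": -0.5,"dy": 0.1,"dz": 13,"hand": 0}]'

```text
clock: 3.05
eef_pos: [585.4, -180.2, 60.6]
tool_rot: [3.141, -0.0, 1.323]
force: [0.1, 0.7, 1.3]
width: 85.6
gripper_force: 0.0
```

Run:
```python
from h import *
go(585,-178.5,60,75.7)
```

```text
clk 3.0 pos [ 585.4 -180.2   60.6] rot [ 3.1414e+00 -3.0000e-04  1.3232e+00] w 85.6 F [0.1 0.7 1.3] d(cm) [ 0.158 -0.081  0.063] a [ 0.0002 -0.0003  0.002 ] q [ 0.08  0.82  0.29  1.76 -0.37  0.62  0.34]
```

>>> send_rows --series '[{"ax": 0,"ay": 0,"az": 0,"dx": 0.1,"dy": -0.05,"dz": 0,"hand": 0.5},{"ax": 0,"ay": 0,"az": 0,"dx": 0.1,"dy": -0.05,"dz": 0,"hand": 0.7},{"ax": 0,"ay": 0,"az": 0,"dx": 0.1,"dy": -0.05,"dz": 0,"hand": 1},{"ax": 0,"ay": 0,"az": 0,"dx": 0.1,"dy": -0.05,"dz": 0,"hand": 1},{"ax": 0,"ay": 0,"az": 0,"dx": 0.1,"dy": -0.05,"dz": 0,"hand": 1},{"ax": 0,"ay": 0,"az": 0,"dx": 0.1,"dy": -0.05,"dz": 0,"hand": 1},{"ax": 0,"ay": 0,"az": 0,"dx": 0.1,"dy": -0.05,"dz": 0,"hand": 1},{"ax": 0,"ay": 0,"az": 0,"dx": 0.1,"dy": -0.05,"dz": 0,"hand": 1},{"ax": 0,"ay": 0,"az": 0,"dx": 0.1,"dy": -0.05,"dz": 0,"hand": 1},{"ax": 0,"ay": 0,"az": 0,"dx": 0.1,"dy": -0.05,"dz": 0,"hand": 1}]'

```text
clock: 4.05
eef_pos: [585.3, -180.4, 60.3]
tool_rot: [3.141, 0.0, 1.322]
force: [1.3, -0.6, 2.0]
width: 11.2
gripper_force: 59.8
```

Run:
```python
from h import *
go(585,-178.5,60,75.7)
print(read_state()["torque"],read_state()["gripper_force"])
```

```text
clk 4.0 pos [ 585.3 -180.4   60.3] rot [3.1405e+00 1.0000e-04 1.3217e+00] w 11.2 F [ 1.3 -0.6  2. ] d(cm) [ 0.174 -0.075  0.033] a [0.0011 0.0001 0.0005] q [ 0.08  0.82  0.29  1.76 -0.37  0.61  0.34]
[-0.05020761 -0.38480837  0.01612538] 59.84380602836609
```

>>> send_rows --series '[{"ax": 0,"ay": 0,"az": 0,"dx": 0,"dy": 0,"dz": -1,"hand": 1},{"ax": 0,"ay": 0,"az": 0,"dx": 0,"dy": 0,"dz": -3,"hand": 1},{"ax": 0,"ay": 0,"az": 0,"dx": 0,"dy": 0,"dz": -6,"hand": 1},{"ax": 0,"ay": 0,"az": 0,"dx": 0,"dy": 0,"dz": -9,"hand": 1},{"ax": 0,"ay": 0,"az": 0,"dx": 0,"dy": 0,"dz": -12,"hand": 1},{"ax": 0,"ay": 0,"az": 0,"dx": 0,"dy": 0,"dz": -12,"hand": 1}]'

```text
clock: 4.65
eef_pos: [586.0, -181.0, 184.0]
tool_rot: [3.137, 0.0, 1.322]
force: [0.1, 0.2, -2.3]
width: 11.1
gripper_force: 60.2
```

Run:
```python
from h import *
go(501,225.5,180,72.5)
```

```text
clk 4.7 pos [ 586. -181.  184.] rot [3.1365e+00 2.0000e-04 1.3216e+00] w 11.1 F [ 0.1  0.2 -2.3] d(cm) [ 37.295 -18.265   0.296] a [0.0051 0.0001 0.0563] q [ 0.03  0.65  0.37  1.69 -0.3   0.85  0.28]
```

>>> send_rows --series '[{"ax": 0,"ay": 0,"az": 0.056,"dx": 37.3,"dy": -18.3,"dz": 0.3,"hand": 1},{"ax": 0,"ay": 0,"az": 0.056,"dx": 37.3,"dy": -18.3,"dz": 0.3,"hand": 1},{"ax": 0,"ay": 0,"az": 0.056,"dx": 37.3,"dy": -18.3,"dz": 0.3,"hand": 1},{"ax": 0,"ay": 0,"az": 0.056,"dx": 37.3,"dy": -18.3,"dz": 0.3,"hand": 1},{"ax": 0,"ay": 0,"az": 0.056,"dx": 37.3,"dy": -18.3,"dz": 0.3,"hand": 1},{"ax": 0,"ay": 0,"az": 0.056,"dx": 37.3,"dy": -18.3,"dz": 0.3,"hand": 1},{"ax": 0,"ay": 0,"az": 0.056,"dx": 37.3,"dy": -18.3,"dz": 0.3,"hand": 1},{"ax": 0,"ay": 0,"az": 0.056,"dx": 37.3,"dy": -18.3,"dz": 0.3,"hand": 1},{"ax": 0,"ay": 0,"az": 0.056,"dx": 37.3,"dy": -18.3,"dz": 0.3,"hand": 1},{"ax": 0,"ay": 0,"az": 0.056,"dx": 37.3,"dy": -18.3,"dz": 0.3,"hand": 1}]'

```text
clock: 5.65
eef_pos: [496.4, 230.0, 175.6]
tool_rot: [-3.137, 0.001, 1.273]
force: [0.1, -0.5, -1.8]
width: 11.6
gripper_force: 60.0
```

Run:
```python
from h import *
go(501,225.5,140,72.5)
```

```text
clk 5.7 pos [496.4 230.  175.6] rot [-3.1375e+00  1.3000e-03  1.2727e+00] w 11.6 F [ 0.1 -0.5 -1.8] d(cm) [-0.289  0.582  3.554] a [-0.0041  0.0013  0.0073] q [-0.76  0.59  0.43  1.87 -0.35  0.76 -0.44]
```

>>> send_rows --series '[{"ax": 0,"ay": 0,"az": 0,"dx": -0.1,"dy": 0.3,"dz": 1.5,"hand": 1},{"ax": 0,"ay": 0,"az": 0,"dx": -0.1,"dy": 0.3,"dz": 3.2,"hand": 1},{"ax": 0,"ay": 0,"az": 0,"dx": -0.1,"dy": 0.3,"dz": 3.2,"hand": 1},{"ax": 0,"ay": 0,"az": 0,"dx": -0.1,"dy": 0.3,"dz": 3.2,"hand": 1},{"ax": 0,"ay": 0,"az": 0,"dx": -0.1,"dy": 0.3,"dz": 3.2,"hand": 1}]'

```text
clock: 6.15
eef_pos: [502.4, 223.8, 145.6]
tool_rot: [3.141, -0.0, 1.264]
force: [0.4, 0.9, -2.4]
width: 11.1
gripper_force: 59.9
```

Run:
```python
from h import *
go(501,225.5,140,72.5)
s=cam("scene");t=cam("top")
e=read_state()["eef_pos"]; yaw=read_state()["tool_rot"][2]
u=np.array([np.cos(yaw),np.sin(yaw),0])
def dr(g,x,y,w,h):
    im=cv2.resize(g["pixels"][y:y+h,x:x+w,::-1],(w*8,h*8),interpolation=cv2.INTER_CUBIC); im=np.clip(im*1.5,0,255).astype(np.uint8)
    tip=e-[0,0,45.3]
    for P,c in(([tip-12*u,tip+12*u,tip+[0,0,20]-12*u,tip+[0,0,20]+12*u],(0,0,255)),([[501,225.5,78]],(255,0,0))):
        for q in proj(g,P): cv2.circle(im,tuple(int(i) for i in (q-[x,y]+.5)*8),3,c,1)
    return im
cv2.imwrite("pics/d1.png",np.hstack([dr(s,410,240,50,70),dr(t,180,230,50,70)]))
```

```text
clk 6.2 pos [502.4 223.8 145.6] rot [ 3.1411e+00 -1.0000e-04  1.2645e+00] w 11.1 F [ 0.4  0.9 -2.4] d(cm) [ 0.124 -0.187  0.562] a [ 0.0005 -0.0001 -0.0009] q [-0.73  0.63  0.4   1.89 -0.37  0.69 -0.41]
```

View pics/d1.png

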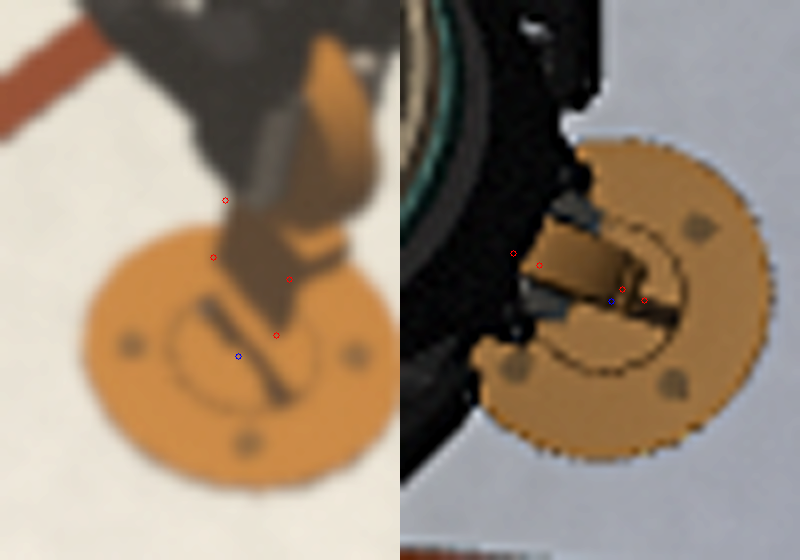

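The left pane (scene) shows the blade's end from about (230,257) to (286,323), and the slot from (205,300) to (287,400). In the right pane (top), the stud is centred at about (607,295). Key and dog agree with the model within about 1–2 mm. I'll go lower, with a small correction.

Run:
```python
from h import *
go(501.8,224.7,128,72.5)
```

```text
clk 6.2 pos [502.4 224.3 145.8] rot [ 3.1408e+00 -7.0000e-04  1.2652e+00] w 10.8 F [ 0.3 -0.2 -2.9] d(cm) [ 0.018 -0.073  1.778] a [ 0.0008 -0.0007 -0.0002] q [-0.73  0.63  0.4   1.89 -0.37  0.69 -0.41]
```

>>> send_rows --series '[{"ax": 0,"ay": 0,"az": 0,"dx": 0.02,"dy": -0.05,"dz": 0.8,"hand": 1},{"ax": 0,"ay": 0,"az": 0,"dx": 0.02,"dy": -0.05,"dz": 1.6,"hand": 1},{"ax": 0,"ay": 0,"az": 0,"dx": 0.02,"dy": -0.05,"dz": 1.8,"hand": 1},{"ax": 0,"ay": 0,"az": 0,"dx": 0.02,"dy": -0.05,"dz": 1.8,"hand": 1},{"ax": 0,"ay": 0,"az": 0,"dx": 0.02,"dy": -0.05,"dz": 1.8,"hand": 1},{"ax": 0,"ay": 0,"az": 0,"dx": 0.02,"dy": -0.05,"dz": 1.8,"hand": 1}]'

```text
clock: 6.85
eef_pos: [501.7, 225.0, 127.2]
tool_rot: [3.141, -0.0, 1.266]
force: [-0.4, 0.1, -2.3]
width: 11.2
gripper_force: 59.9
```

Run:
```python
from h import *
go(501.8,224.7,128,72.5)
s=cam("scene");t=cam("top")
def dr(g,x,y,w,h): return np.clip(1.5*cv2.resize(g["pixels"][y:y+h,x:x+w,::-1],(400,560),interpolation=cv2.INTER_CUBIC),0,255).astype(np.uint8)
cv2.imwrite("pics/d2.png",np.hstack([dr(s,420,255,40,56),dr(t,180,230,50,70)]))
```

```text
clk 6.8 pos [501.7 225.  127.2] rot [ 3.1413e+00 -2.0000e-04  1.2658e+00] w 11.2 F [-0.4  0.1 -2.3] d(cm) [-0.024  0.017 -0.078] a [ 0.0003 -0.0002  0.0004] q [-0.72  0.66  0.38  1.91 -0.39  0.65 -0.4 ]
```

View pics/d2.png

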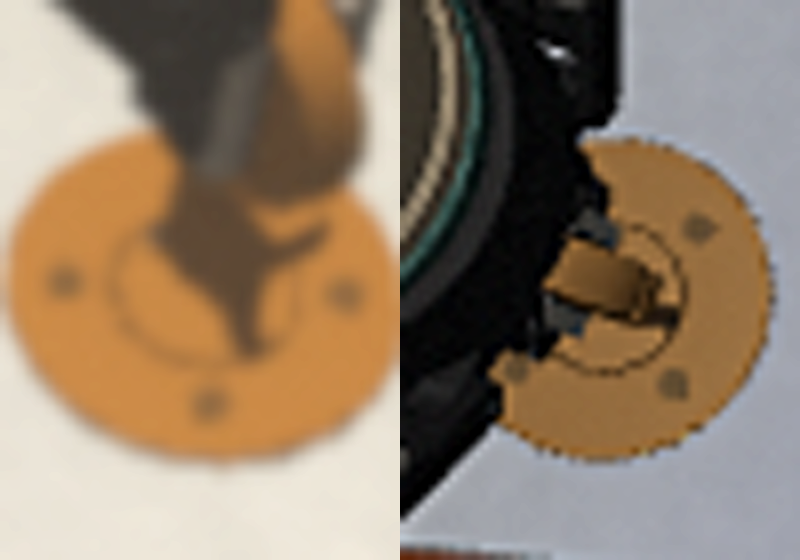

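In the scene pane the blade's lower end, (155,235) to (240,320), lies over the slot, which emerges below it to (258,352). I'll descend gently.

>>> send_rows --series '[{"ax": 0,"ay": 0,"az": 0,"dx": 0,"dy": 0,"dz": 0.2,"hand": 1},{"ax": 0,"ay": 0,"az": 0,"dx": 0,"dy": 0,"dz": 0.35,"hand": 1},{"ax": 0,"ay": 0,"az": 0,"dx": 0,"dy": 0,"dz": 0.5,"hand": 1},{"ax": 0,"ay": 0,"az": 0,"dx": 0,"dy": 0,"dz": 0.6,"hand": 1},{"ax": 0,"ay": 0,"az": 0,"dx": 0,"dy": 0,"dz": 0.6,"hand": 1}]'

```text
clock: 7.45
eef_pos: [501.4, 224.9, 120.9]
tool_rot: [-3.141, 0.0, 1.266]
force: [0.7, -0.7, -1.6]
width: 11.1
gripper_force: 59.9
```

Run:
```python
from h import *
go(501.8,224.7,120,72.5)
print(read_state()["torque"])
```

```text
clk 7.5 pos [501.4 224.9 120.9] rot [-3.1413e+00  3.0000e-04  1.2658e+00] w 11.1 F [ 0.7 -0.7 -1.6] d(cm) [-0.005  0.045  0.086] a [-0.0003  0.0003  0.0004] q [-0.72  0.67  0.38  1.91 -0.4   0.64 -0.4 ]
[0.09066244 0.00769616 0.00475944]
```

>>> send_rows --series '[{"ax": 0,"ay": 0,"az": 0,"dx": 0,"dy": 0,"dz": 0.1,"hand": 1},{"ax": 0,"ay": 0,"az": 0,"dx": 0,"dy": 0,"dz": 0.2,"hand": 1},{"ax": 0,"ay": 0,"az": 0,"dx": 0,"dy": 0,"dz": 0.3,"hand": 1},{"ax": 0,"ay": 0,"az": 0,"dx": 0,"dy": 0,"dz": 0.3,"hand": 1}]'

```text
clock: 7.85
eef_pos: [501.5, 224.9, 118.0]
tool_rot: [-3.142, 0.0, 1.266]
force: [0.5, -1.1, -2.4]
width: 11.7
gripper_force: 59.9
```

Run:
```python
from h import *
go(501.8,224.7,120,72.5)
print(read_state()["torque"])
```

```text
clk 7.8 pos [501.5 224.9 118. ] rot [-3.1415e+00  1.0000e-04  1.2658e+00] w 11.7 F [ 0.5 -1.1 -2.4] d(cm) [-0.014  0.035 -0.204] a [-0.0001  0.0001  0.0005] q [-0.71  0.67  0.37  1.91 -0.4   0.63 -0.39]
[-0.03218817 -0.02224599 -0.00445676]
```

>>> send_rows --series '[{"ax": 0,"ay": 0,"az": 0,"dx": 0,"dy": 0,"dz": 0.1,"hand": 1},{"ax": 0,"ay": 0,"az": 0,"dx": 0,"dy": 0,"dz": 0.2,"hand": 1},{"ax": 0,"ay": 0,"az": 0,"dx": 0,"dy": 0,"dz": 0.3,"hand": 1},{"ax": 0,"ay": 0,"az": 0,"dx": 0,"dy": 0,"dz": 0.3,"hand": 1}]'

```text
clock: 8.25
eef_pos: [501.4, 224.9, 115.5]
tool_rot: [-3.141, -0.0, 1.266]
force: [-1.1, -0.4, 5.5]
width: 11.5
gripper_force: 61.2
```

Run:
```python
from h import *
go(501.8,224.7,120,72.5)
print(read_state()["torque"])
```

```text
clk 8.2 pos [501.4 224.9 115.5] rot [-3.1413e+00 -3.0000e-04  1.2657e+00] w 11.5 F [-1.1 -0.4  5.5] d(cm) [-0.012  0.042 -0.453] a [-0.0003 -0.0003  0.0003] q [-0.71  0.68  0.37  1.91 -0.4   0.62 -0.39]
[-0.12311179  0.53836396  0.07411475]
```

>>> send_rows --series '[{"ax": 0,"ay": 0,"az": 0,"dx": 0,"dy": 0,"dz": 0.1,"hand": 1},{"ax": 0,"ay": 0,"az": 0,"dx": 0,"dy": 0,"dz": 0.2,"hand": 1},{"ax": 0,"ay": 0,"az": 0,"dx": 0,"dy": 0,"dz": 0.2,"hand": 1},{"ax": 0,"ay": 0,"az": 0,"dx": 0,"dy": 0,"dz": 0.2,"hand": 1}]'

```text
clock: 8.65
eef_pos: [501.4, 225.0, 114.1]
tool_rot: [-3.141, -0.001, 1.266]
force: [-4.3, -0.8, 10.4]
width: 11.0
gripper_force: 62.1
```

Run:
```python
from h import *
go(501.8,224.7,120,72.5)
print(read_state()["torque"])
```

```text
clk 8.7 pos [501.4 225.  114.1] rot [-3.1411e+00 -7.0000e-04  1.2656e+00] w 11.0 F [-4.3 -0.8 10.4] d(cm) [-0.012  0.048 -0.59 ] a [-0.0005 -0.0007  0.0003] q [-0.71  0.68  0.37  1.91 -0.4   0.62 -0.39]
[-0.15790716  0.86643873 -0.03048854]
```

>>> send_rows --series '[{"ax": 0,"ay": 0,"az": 0,"dx": 0,"dy": -0.03,"dz": 0.08,"hand": 1},{"ax": 0,"ay": 0,"az": 0,"dx": 0,"dy": -0.05,"dz": 0.15,"hand": 1},{"ax": 0,"ay": 0,"az": 0,"dx": 0,"dy": -0.05,"dz": 0.15,"hand": 1},{"ax": 0,"ay": 0,"az": 0,"dx": 0,"dy": -0.05,"dz": 0.15,"hand": 1}]'

```text
clock: 9.05
eef_pos: [501.4, 225.0, 113.8]
tool_rot: [3.141, -0.002, 1.265]
force: [-4.4, -1.6, 19.8]
width: 11.3
gripper_force: 63.4
```

Run:
```python
from h import *
go(501.8,224.7,120,72.5)
print(read_state()["torque"])
```

```text
clk 9.1 pos [501.4 225.  113.8] rot [ 3.1412e+00 -1.7000e-03  1.2654e+00] w 11.3 F [-4.4 -1.6 19.8] d(cm) [-0.018  0.043 -0.618] a [ 0.0004 -0.0017  0.    ] q [-0.71  0.68  0.37  1.92 -0.4   0.62 -0.39]
[-0.42724692  1.3152143   0.03675704]
```

>>> send_rows --series '[{"ax": 0,"ay": 0,"az": 0.06,"dx": 0,"dy": -0.02,"dz": 0,"hand": 1},{"ax": 0,"ay": 0,"az": 0.12,"dx": 0,"dy": -0.02,"dz": 0,"hand": 1},{"ax": 0,"ay": 0,"az": 0.18,"dx": 0,"dy": -0.02,"dz": 0,"hand": 1},{"ax": 0,"ay": 0,"az": 0.24,"dx": 0,"dy": -0.02,"dz": 0,"hand": 1},{"ax": 0,"ay": 0,"az": 0.3,"dx": 0,"dy": -0.02,"dz": 0,"hand": 1}]'

```text
clock: 9.55
eef_pos: [501.1, 225.1, 113.8]
tool_rot: [-3.141, -0.002, 0.964]
force: [-4.8, -1.5, 20.2]
width: 11.2
gripper_force: 63.4
```

Run:
```python
from h import *
go(501.8,224.7,120,-5.3)
print(read_state()["torque"])
```

```text
clk 9.6 pos [501.1 225.1 113.8] rot [-3.1412e+00 -1.6000e-03  9.6350e-01] w 11.2 F [-4.8 -1.5 20.2] d(cm) [ 0.011  0.077 -0.619] a [-0.0012 -0.0012  1.056 ] q [-0.76  0.69  0.45  1.92 -0.49  0.64 -0.6 ]
[-0.43789405  1.37424612  0.15581396]
```

>>> send_rows --series '[{"ax": 0,"ay": 0,"az": 0.06,"dx": -0.02,"dy": -0.03,"dz": 0,"hand": 1},{"ax": 0,"ay": 0,"az": 0.12,"dx": -0.02,"dy": -0.03,"dz": 0,"hand": 1},{"ax": 0,"ay": 0,"az": 0.18,"dx": -0.02,"dy": -0.03,"dz": 0,"hand": 1},{"ax": 0,"ay": 0,"az": 0.24,"dx": -0.02,"dy": -0.03,"dz": 0,"hand": 1},{"ax": 0,"ay": 0,"az": 0.3,"dx": -0.02,"dy": -0.03,"dz": 0,"hand": 1},{"ax": 0,"ay": 0,"az": 0.36,"dx": -0.02,"dy": -0.03,"dz": 0,"hand": 1}]'

```text
clock: 10.15
eef_pos: [500.7, 225.1, 113.8]
tool_rot: [-3.14, -0.001, 0.604]
force: [-4.8, -2.0, 20.2]
width: 11.4
gripper_force: 63.5
```

Run:
```python
from h import *
go(501.8,224.7,120,-5.3)
print(read_state()["torque"])
```

```text
clk 10.2 pos [500.7 225.1 113.8] rot [-3.1403e+00 -1.4000e-03  6.0360e-01] w 11.4 F [-4.8 -2.  20.2] d(cm) [ 0.066  0.097 -0.619] a [-0.0017 -0.0009  0.6961] q [-0.82  0.72  0.56  1.92 -0.59  0.67 -0.87]
[-0.39818951  1.3959063   0.12841833]
```

>>> send_rows --series '[{"ax": 0,"ay": 0,"az": 0.06,"dx": 0,"dy": 0,"dz": 0,"hand": 1},{"ax": 0,"ay": 0,"az": 0.12,"dx": 0,"dy": 0,"dz": 0,"hand": 1},{"ax": 0,"ay": 0,"az": 0.18,"dx": 0,"dy": 0,"dz": 0,"hand": 1},{"ax": 0,"ay": 0,"az": 0.24,"dx": 0,"dy": 0,"dz": 0,"hand": 1},{"ax": 0,"ay": 0,"az": 0.3,"dx": 0,"dy": 0,"dz": 0,"hand": 1},{"ax": 0,"ay": 0,"az": 0.36,"dx": 0,"dy": 0,"dz": 0,"hand": 1},{"ax": 0,"ay": 0,"az": 0.42,"dx": 0,"dy": 0,"dz": 0,"hand": 1},{"ax": 0,"ay": 0,"az": 0.48,"dx": 0,"dy": 0,"dz": 0,"hand": 1}]'

```text
clock: 10.95
eef_pos: [500.4, 225.6, 113.8]
tool_rot: [-3.139, -0.0, 0.124]
force: [-6.4, 0.4, 20.6]
width: 11.0
gripper_force: 63.6
```

Run:
```python
from h import *
go(501.8,224.7,120,-5.3)
print(read_state()["torque"])
```

```text
clk 10.9 pos [500.4 225.6 113.8] rot [-3.1389e+00 -2.0000e-04  1.2390e-01] w 11.0 F [-6.4  0.4 20.6] d(cm) [ 0.125  0.103 -0.622] a [-2.700e-03  1.000e-04  2.164e-01] q [-0.9   0.76  0.69  1.92 -0.72  0.73 -1.23]
[-0.07172766  1.56390692  0.07356832]
```

>>> send_rows --series '[{"ax": 0,"ay": 0,"az": 0.04,"dx": 0,"dy": 0,"dz": 0,"hand": 1},{"ax": 0,"ay": 0,"az": 0.08,"dx": 0,"dy": 0,"dz": 0,"hand": 1},{"ax": 0,"ay": 0,"az": 0.12,"dx": 0,"dy": 0,"dz": 0,"hand": 1},{"ax": 0,"ay": 0,"az": 0.15,"dx": 0,"dy": 0,"dz": 0,"hand": 1},{"ax": 0,"ay": 0,"az": 0.18,"dx": 0,"dy": 0,"dz": 0,"hand": 1}]'

```text
clock: 11.45
eef_pos: [500.4, 225.7, 113.8]
tool_rot: [-3.139, 0.0, -0.055]
force: [-5.3, 0.6, 21.8]
width: 11.1
gripper_force: 63.6
```

Run:
```python
from h import *
go(501.8,224.7,120,-5.3)
print(read_state()["torque"])
```

```text
clk 11.4 pos [500.4 225.7 113.8] rot [-3.1388e+00  4.0000e-04 -5.4700e-02] w 11.1 F [-5.3  0.6 21.8] d(cm) [ 0.146  0.095 -0.621] a [-0.0028  0.0004  0.0378] q [-0.92  0.77  0.74  1.92 -0.76  0.75 -1.36]
[-0.00729513  1.57092396  0.1724355 ]
```

>>> send_rows --series '[{"ax": 0,"ay": 0,"az": 0.015,"dx": 0,"dy": 0,"dz": 0,"hand": 1},{"ax": 0,"ay": 0,"az": 0.03,"dx": 0,"dy": 0,"dz": 0,"hand": 1},{"ax": 0,"ay": 0,"az": 0.03,"dx": 0,"dy": 0,"dz": 0,"hand": 1}]'

```text
clock: 11.75
eef_pos: [500.4, 225.8, 113.8]
tool_rot: [-3.139, 0.0, -0.084]
force: [-6.9, -0.0, 21.6]
width: 11.5
gripper_force: 63.7
```

Run:
```python
from h import *
go(501.8,224.7,120,-5.3)
print(read_state()["torque"])
```

```text
clk 11.8 pos [500.4 225.8 113.8] rot [-3.1388e+00  5.0000e-04 -8.3700e-02] w 11.5 F [-6.9 -0.  21.6] d(cm) [ 0.149  0.093 -0.622] a [-0.0028  0.0005  0.0088] q [-0.93  0.78  0.74  1.92 -0.77  0.75 -1.39]
[-0.04186471  1.63968699  0.08629318]
```

>>> send_rows --series '[{"ax": 0,"ay": 0,"az": 0.015,"dx": 0,"dy": 0,"dz": 0,"hand": 1},{"ax": 0,"ay": 0,"az": 0.03,"dx": 0,"dy": 0,"dz": 0,"hand": 1},{"ax": 0,"ay": 0,"az": 0.03,"dx": 0,"dy": 0,"dz": 0,"hand": 1}]'

```text
clock: 12.05
eef_pos: [500.4, 225.9, 113.8]
tool_rot: [-3.139, 0.001, -0.114]
force: [-6.0, 0.2, 20.1]
width: 11.2
gripper_force: 63.6
```

Run:
```python
from h import *
go(501.8,224.7,120,-5.3)
print(read_state()["torque"])
```

```text
clk 12.1 pos [500.4 225.9 113.8] rot [-3.1387e+00  5.0000e-04 -1.1380e-01] w 11.2 F [-6.   0.2 20.1] d(cm) [ 0.15   0.097 -0.623] a [-0.0029  0.0005 -0.0212] q [-0.93  0.78  0.75  1.92 -0.78  0.76 -1.41]
[-0.00184407  1.55897066  0.13249325]
```

>>> send_rows --series '[{"ax": 0,"ay": 0,"az": 0.015,"dx": 0,"dy": 0,"dz": 0,"hand": 1},{"ax": 0,"ay": 0,"az": 0.03,"dx": 0,"dy": 0,"dz": 0,"hand": 1},{"ax": 0,"ay": 0,"az": 0.03,"dx": 0,"dy": 0,"dz": 0,"hand": 1}]'

```text
clock: 12.35
eef_pos: [500.5, 225.9, 113.8]
tool_rot: [-3.139, 0.001, -0.144]
force: [-6.8, 1.6, 21.4]
width: 11.0
gripper_force: 63.6
```

Run:
```python
from h import *
go(501.8,224.7,120,-5.3)
print(read_state()["torque"])
```

```text
clk 12.3 pos [500.5 225.9 113.8] rot [-3.1386e+00  6.0000e-04 -1.4360e-01] w 11.0 F [-6.8  1.6 21.4] d(cm) [ 0.149  0.098 -0.621] a [-0.003   0.0005 -0.0511] q [-0.94  0.78  0.76  1.92 -0.79  0.76 -1.43]
[0.07995177 1.62336316 0.10260735]
```

>>> send_rows --series '[{"ax": 0,"ay": 0,"az": 0.015,"dx": 0,"dy": 0,"dz": 0,"hand": 1},{"ax": 0,"ay": 0,"az": 0.03,"dx": 0,"dy": 0,"dz": 0,"hand": 1},{"ax": 0,"ay": 0,"az": 0.03,"dx": 0,"dy": 0,"dz": 0,"hand": 1}]'

```text
clock: 12.65
eef_pos: [500.6, 226.1, 113.8]
tool_rot: [-3.138, 0.0, -0.173]
force: [-5.3, 0.8, 20.9]
width: 11.0
gripper_force: 63.6
```

Run:
```python
from h import *
go(501.8,224.7,120,-5.3)
print(read_state()["torque"])
```

```text
clk 12.7 pos [500.6 226.1 113.8] rot [-3.1383e+00  4.0000e-04 -1.7340e-01] w 11.0 F [-5.3  0.8 20.9] d(cm) [ 0.142  0.12  -0.619] a [-0.0033  0.0003 -0.0809] q [-0.94  0.79  0.77  1.92 -0.79  0.77 -1.46]
[0.16658542 1.48068938 0.09345726]
```

>>> send_rows --series '[{"ax": 0,"ay": 0,"az": 0.015,"dx": 0,"dy": 0,"dz": 0,"hand": 1},{"ax": 0,"ay": 0,"az": 0.03,"dx": 0,"dy": 0,"dz": 0,"hand": 1},{"ax": 0,"ay": 0,"az": 0.03,"dx": 0,"dy": 0,"dz": 0,"hand": 1}]'

```text
clock: 12.95
eef_pos: [500.6, 226.2, 113.8]
tool_rot: [-3.138, 0.0, -0.203]
force: [-5.2, 0.4, 20.5]
width: 11.5
gripper_force: 63.6
```

Run:
```python
from h import *
go(501.8,224.7,120,-5.3)
print(read_state()["torque"])
s=cam("scene");t=cam("top")
def dr(g,x,y,w,h): return np.clip(1.5*cv2.resize(g["pixels"][y:y+h,x:x+w,::-1],(400,560),interpolation=cv2.INTER_CUBIC),0,255).astype(np.uint8)
cv2.imwrite("pics/d3.png",np.hstack([dr(s,410,245,50,70),dr(t,180,230,50,70)]))
```

```text
clk 12.9 pos [500.6 226.2 113.8] rot [-3.1384e+00  5.0000e-04 -2.0270e-01] w 11.5 F [-5.2  0.4 20.5] d(cm) [ 0.146  0.124 -0.62 ] a [-0.0033  0.0003 -0.1102] q [-0.95  0.79  0.78  1.92 -0.8   0.77 -1.48]
[0.23393273 1.48792082 0.26355477]
```

View pics/d3.png

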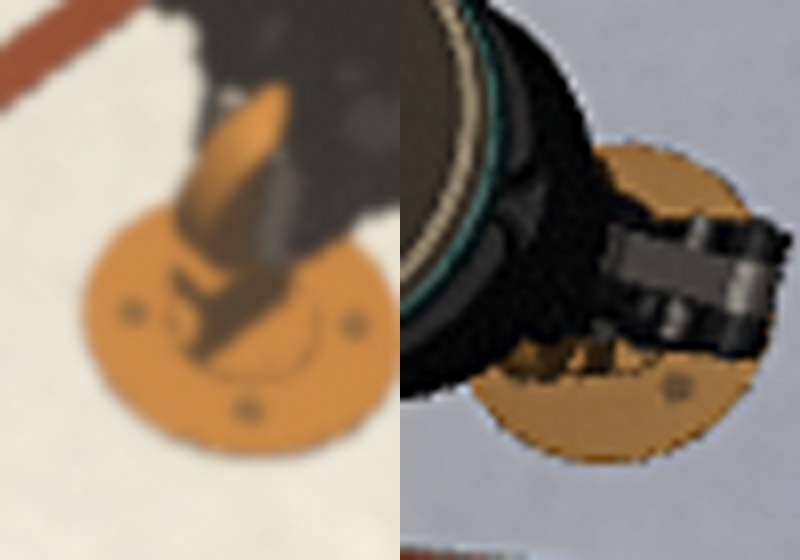

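The blade is in the slot, now square to the front edge (scene end ≈ (200,352)). Torque has risen to 0.26 N m, so I'll hold and re-read.

>>> send_rows --series '[{"ax": 0,"ay": 0,"az": 0.01,"dx": 0,"dy": 0,"dz": 0,"hand": 1},{"ax": 0,"ay": 0,"az": 0.01,"dx": 0,"dy": 0,"dz": 0,"hand": 1}]'

```text
clock: 13.25
eef_pos: [500.6, 226.2, 113.8]
tool_rot: [-3.138, 0.001, -0.212]
force: [-5.8, 1.0, 20.1]
width: 11.5
gripper_force: 63.6
```

Run:
```python
from h import *
go(501.8,224.7,120,-5.3)
print(read_state()["torque"])
```

```text
clk 13.2 pos [500.6 226.2 113.8] rot [-3.1383e+00  5.0000e-04 -2.1240e-01] w 11.5 F [-5.8  1.  20.1] d(cm) [ 0.148  0.121 -0.618] a [-0.0033  0.0003 -0.1199] q [-0.95  0.79  0.78  1.92 -0.8   0.77 -1.49]
[0.20867535 1.5487967  0.3706441 ]
```

At the stop. I'll relax by 0.06 rad and lift out.

>>> send_rows --series '[{"ax": 0,"ay": 0,"az": -0.03,"dx": 0,"dy": 0,"dz": 0,"hand": 1},{"ax": 0,"ay": 0,"az": -0.06,"dx": 0,"dy": 0,"dz": 0,"hand": 1},{"ax": 0,"ay": 0,"az": -0.06,"dx": 0,"dy": 0,"dz": -0.3,"hand": 1},{"ax": 0,"ay": 0,"az": -0.06,"dx": 0,"dy": 0,"dz": -0.8,"hand": 1},{"ax": 0,"ay": 0,"az": -0.06,"dx": 0,"dy": 0,"dz": -1.5,"hand": 1},{"ax": 0,"ay": 0,"az": -0.06,"dx": 0,"dy": 0,"dz": -3,"hand": 1},{"ax": 0,"ay": 0,"az": -0.06,"dx": 0,"dy": 0,"dz": -5,"hand": 1},{"ax": 0,"ay": 0,"az": -0.06,"dx": 0,"dy": 0,"dz": -7,"hand": 1},{"ax": 0,"ay": 0,"az": -0.06,"dx": 0,"dy": 0,"dz": -7,"hand": 1}]'

```text
clock: 14.15
eef_pos: [502.6, 224.9, 184.4]
tool_rot: [-3.14, -0.005, -0.155]
force: [0.5, -0.7, -3.1]
width: 11.6
gripper_force: 60.2
```

Run:
```python
from h import *
go(585.3,-180.4,185,75.7)
```

```text
clk 14.2 pos [502.6 224.9 184.4] rot [-3.1396 -0.005  -0.1547] w 11.6 F [ 0.5 -0.7 -3.1] d(cm) [14.421 38.772 -0.065] a [ 0.0021 -0.0055 -1.4759] q [-1.    0.7   0.86  1.87 -0.68  0.89 -1.53]
```

>>> send_rows --series '[{"ax": 0,"ay": 0,"az": -1.476,"dx": 14.4,"dy": 38.8,"dz": 0,"hand": 1},{"ax": 0,"ay": 0,"az": -1.476,"dx": 14.4,"dy": 38.8,"dz": 0,"hand": 1},{"ax": 0,"ay": 0,"az": -1.476,"dx": 14.4,"dy": 38.8,"dz": 0,"hand": 1},{"ax": 0,"ay": 0,"az": -1.476,"dx": 14.4,"dy": 38.8,"dz": 0,"hand": 1},{"ax": 0,"ay": 0,"az": -1.476,"dx": 14.4,"dy": 38.8,"dz": 0,"hand": 1},{"ax": 0,"ay": 0,"az": -1.476,"dx": 14.4,"dy": 38.8,"dz": 0,"hand": 1},{"ax": 0,"ay": 0,"az": -1.476,"dx": 14.4,"dy": 38.8,"dz": 0,"hand": 1},{"ax": 0,"ay": 0,"az": -1.476,"dx": 14.4,"dy": 38.8,"dz": 0,"hand": 1},{"ax": 0,"ay": 0,"az": -1.476,"dx": 14.4,"dy": 38.8,"dz": 0,"hand": 1},{"ax": 0,"ay": 0,"az": -1.476,"dx": 14.4,"dy": 38.8,"dz": 0,"hand": 1}]'

```text
clock: 15.15
eef_pos: [582.2, -185.8, 180.9]
tool_rot: [3.142, 0.003, 1.321]
force: [-1.1, 1.0, -3.1]
width: 11.3
gripper_force: 60.2
```

Run:
```python
from h import *
go(585.3,-180.4,130,75.7)
```

```text
clk 15.2 pos [ 582.2 -185.8  180.9] rot [3.1416e+00 3.1000e-03 1.3207e+00] w 11.3 F [-1.1  1.  -3.1] d(cm) [0.618 0.17  5.084] a [ 0.      0.0031 -0.0006] q [ 0.03  0.66  0.37  1.69 -0.3   0.85  0.28]
```

>>> send_rows --series '[{"ax": 0,"ay": 0,"az": 0,"dx": 0,"dy": 0,"dz": 3,"hand": 1},{"ax": 0,"ay": 0,"az": 0,"dx": 0,"dy": 0,"dz": 6,"hand": 1},{"ax": 0,"ay": 0,"az": 0,"dx": 0,"dy": 0,"dz": 6.5,"hand": 1},{"ax": 0,"ay": 0,"az": 0,"dx": 0,"dy": 0,"dz": 6.5,"hand": 1},{"ax": 0,"ay": 0,"az": 0,"dx": 0,"dy": 0,"dz": 6.5,"hand": 1}]'

```text
clock: 15.65
eef_pos: [583.9, -180.9, 117.5]
tool_rot: [3.14, 0.001, 1.322]
force: [0.6, -0.3, -2.4]
width: 11.5
gripper_force: 59.9
```

Run:
```python
from h import *
go(585.3,-180.4,110,75.7)
s=cam("scene");t=cam("top")
def dr(g,x,y,w,h): return np.clip(1.5*cv2.resize(g["pixels"][y:y+h,x:x+w,::-1],(400,560),interpolation=cv2.INTER_CUBIC),0,255).astype(np.uint8)
cv2.imwrite("pics/p1.png",np.hstack([dr(s,225,165,50,70),dr(t,180,230,50,70)]))
```

```text
clk 15.7 pos [ 583.9 -180.9  117.5] rot [3.1400e+00 6.0000e-04 1.3216e+00] w 11.5 F [ 0.6 -0.3 -2.4] d(cm) [0.083 0.125 0.748] a [0.0016 0.0006 0.0004] q [ 0.05  0.74  0.33  1.74 -0.34  0.72  0.31]
```

View pics/p1.png

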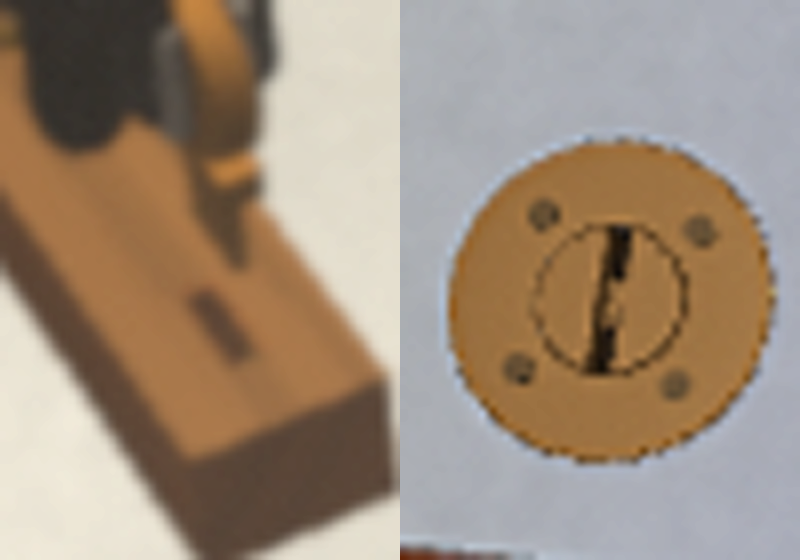

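The top pane shows the slot from (620,228) to (598,370), square to the front edge, so the dog is home. The scene pane shows the blade end above the empty pocket at ≈ (222,325). I'll insert, correcting to the original grasp position.

>>> send_rows --series '[{"ax": 0,"ay": 0,"az": 0,"dx": 0.05,"dy": 0.12,"dz": 0.8,"hand": 1},{"ax": 0,"ay": 0,"az": 0,"dx": 0.05,"dy": 0.12,"dz": 1.6,"hand": 1},{"ax": 0,"ay": 0,"az": 0,"dx": 0.05,"dy": 0.12,"dz": 2.2,"hand": 1},{"ax": 0,"ay": 0,"az": 0,"dx": 0.05,"dy": 0.12,"dz": 2.6,"hand": 1},{"ax": 0,"ay": 0,"az": 0,"dx": 0.05,"dy": 0.12,"dz": 2.9,"hand": 1},{"ax": 0,"ay": 0,"az": 0,"dx": 0.05,"dy": 0.12,"dz": 2.9,"hand": 1}]'

```text
clock: 16.35
eef_pos: [584.3, -180.1, 89.8]
tool_rot: [-3.141, -0.001, 1.321]
force: [-4.5, 3.1, 17.2]
width: 11.3
gripper_force: 63.0
```

Run:
```python
from h import *
go(585.3,-180.4,60.3,75.7)
```

```text
clk 16.4 pos [ 584.3 -180.1   89.8] rot [-3.1413e+00 -1.3000e-03  1.3215e+00] w 11.3 F [-4.5  3.1 17.2] d(cm) [-0.006  0.109  2.946] a [-0.0002 -0.0013  0.0003] q [ 0.06  0.78  0.31  1.75 -0.36  0.67  0.33]
```

Contact on the block's top; I'll lift 10 mm and measure the blade against the pocket.

>>> send_rows --series '[{"ax": 0,"ay": 0,"az": 0,"dx": 0,"dy": 0,"dz": -0.6,"hand": 1},{"ax": 0,"ay": 0,"az": 0,"dx": 0,"dy": 0,"dz": -1.2,"hand": 1},{"ax": 0,"ay": 0,"az": 0,"dx": 0,"dy": 0,"dz": -1.2,"hand": 1},{"ax": 0,"ay": 0,"az": 0,"dx": 0,"dy": 0,"dz": -1.2,"hand": 1}]'

```text
clock: 16.75
eef_pos: [584.5, -180.2, 99.4]
tool_rot: [-3.142, 0.0, 1.322]
force: [0.3, 0.2, -2.6]
width: 11.5
gripper_force: 60.2
```

Run:
```python
from h import *
go(585.3,-180.4,60.3,75.7)
s=cam("scene");st=read_state();e=st["eef_pos"];R=Ro.from_euler('xyz',st["tool_rot"]).as_matrix()
x,y,w,h,f=225,165,50,60,10
im=np.clip(1.6*cv2.resize(s["pixels"][y:y+h,x:x+w,::-1],(w*f,h*f),interpolation=cv2.INTER_CUBIC),0,255).astype(np.uint8)
def dot(P,c):
    for q in proj(s,P): cv2.circle(im,tuple(int(i) for i in (q-[x,y]+.5)*f),3,c,1); print(((q-[x,y]+.5)*f).round())
dot([e+R@np.array([a,b,c]) for c in(45.3,25) for a in(-12,12) for b in(-2,2)],(0,0,255))
u=R[:,0];v=R[:,1];p=np.array([585.3,-180.4,45])
print("pocket"); dot([p+a*14*u+b*4*v for a in(-1,1) for b in(-1,1)],(255,0,0))
cv2.imwrite("pics/p2.png",im)
```

```text
clk 16.8 pos [ 584.5 -180.2   99.4] rot [-3.1416e+00  1.0000e-04  1.3219e+00] w 11.5 F [ 0.3  0.2 -2.6] d(cm) [-3.000e-03  8.300e-02  3.909e+00] a [-0.      0.0001  0.0007] q [ 0.06  0.76  0.32  1.75 -0.35  0.69  0.32]
[261. 327.]
[244. 334.]
[315. 400.]
[297. 408.]
[252. 257.]
[234. 264.]
[306. 330.]
[288. 338.]
pocket
[265. 349.]
[230. 364.]
[327. 435.]
[292. 450.]
```

View pics/p2.png

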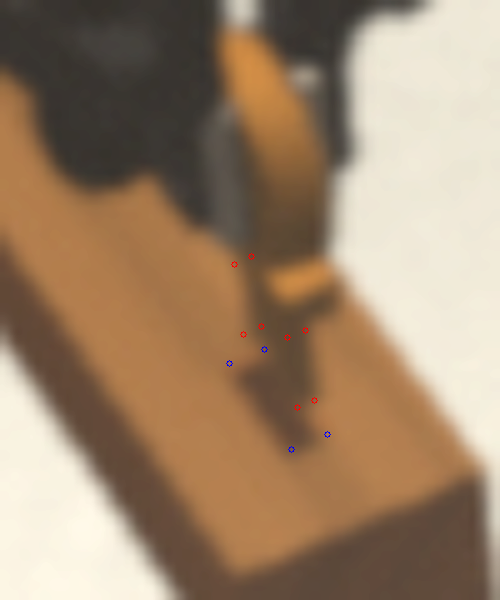

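The blade's end is around (258,340)–(303,403) and the pocket around (240,370)–(297,457). The tip needs about 2 mm along +tool x and 0.8 mm along +y. I'll retry.

>>> send_rows --series '[{"ax": 0,"ay": 0,"az": 0,"dx": 0.2,"dy": 0.08,"dz": 0.4,"hand": 1},{"ax": 0,"ay": 0,"az": 0,"dx": 0.2,"dy": 0.08,"dz": 0.8,"hand": 1},{"ax": 0,"ay": 0,"az": 0,"dx": 0.2,"dy": 0.08,"dz": 1.1,"hand": 1},{"ax": 0,"ay": 0,"az": 0,"dx": 0.2,"dy": 0.08,"dz": 1.3,"hand": 1},{"ax": 0,"ay": 0,"az": 0,"dx": 0.2,"dy": 0.08,"dz": 1.3,"hand": 1}]'

```text
clock: 17.3
eef_pos: [585.6, -178.4, 86.1]
tool_rot: [-3.141, 0.0, 1.322]
force: [0.2, 0.1, -2.6]
width: 11.5
gripper_force: 60.2
```

Run:
```python
from h import *
go(585.3,-180.4,60.3,75.7)
```

```text
clk 17.3 pos [ 585.6 -178.4   86.1] rot [-3.1411  0.      1.3217] w 11.5 F [ 0.2  0.1 -2.6] d(cm) [-0.197  0.021  2.578] a [-0.0005  0.      0.0005] q [ 0.06  0.78  0.31  1.75 -0.36  0.67  0.32]
```

In. I'll continue down.

>>> send_rows --series '[{"ax": 0,"ay": 0,"az": 0,"dx": 0,"dy": 0,"dz": 0.5,"hand": 1},{"ax": 0,"ay": 0,"az": 0,"dx": 0,"dy": 0,"dz": 1.0,"hand": 1},{"ax": 0,"ay": 0,"az": 0,"dx": 0,"dy": 0,"dz": 1.5,"hand": 1},{"ax": 0,"ay": 0,"az": 0,"dx": 0,"dy": 0,"dz": 1.9,"hand": 1},{"ax": 0,"ay": 0,"az": 0,"dx": 0,"dy": 0,"dz": 2.2,"hand": 1},{"ax": 0,"ay": 0,"az": 0,"dx": 0,"dy": 0,"dz": 2.2,"hand": 1}]'

```text
clock: 17.9
eef_pos: [585.6, -178.4, 64.1]
tool_rot: [-3.141, -0.0, 1.322]
force: [-0.0, 0.5, -2.8]
width: 11.1
gripper_force: 60.2
```

Run:
```python
from h import *
go(585.3,-180.4,60.3,75.7)
```

```text
clk 17.9 pos [ 585.6 -178.4   64.1] rot [-3.1411 -0.      1.3217] w 11.1 F [-0.   0.5 -2.8] d(cm) [-0.201  0.021  0.377] a [-0.0005 -0.      0.0005] q [ 0.07  0.81  0.3   1.76 -0.37  0.62  0.33]
```

>>> send_rows --series '[{"ax": 0,"ay": 0,"az": 0,"dx": 0,"dy": 0,"dz": 0.15,"hand": 1},{"ax": 0,"ay": 0,"az": 0,"dx": 0,"dy": 0,"dz": 0.3,"hand": 1},{"ax": 0,"ay": 0,"az": 0,"dx": 0,"dy": 0,"dz": 0.4,"hand": 1},{"ax": 0,"ay": 0,"az": 0,"dx": 0,"dy": 0,"dz": 0.4,"hand": 1}]'

```text
clock: 18.3
eef_pos: [585.7, -178.4, 60.5]
tool_rot: [-3.141, -0.0, 1.322]
force: [-0.0, 0.0, -1.4]
width: 10.9
gripper_force: 60.2
```

Run:
```python
from h import *
go(585.3,-180.4,60.3,75.7)
```

```text
clk 18.3 pos [ 585.7 -178.4   60.5] rot [-3.1414e+00 -1.0000e-04  1.3218e+00] w 10.9 F [-0.   0.  -1.4] d(cm) [-0.202  0.013  0.022] a [-0.0002 -0.0001  0.0005] q [ 0.07  0.82  0.29  1.76 -0.37  0.62  0.34]
```

>>> send_rows --series '[{"ax": 0,"ay": 0,"az": 0,"dx": 0,"dy": 0,"dz": 0.03,"hand": 0.8},{"ax": 0,"ay": 0,"az": 0,"dx": 0,"dy": 0,"dz": 0.03,"hand": 0.7},{"ax": 0,"ay": 0,"az": 0,"dx": 0,"dy": 0,"dz": 0.03,"hand": 0.5},{"ax": 0,"ay": 0,"az": 0,"dx": 0,"dy": 0,"dz": 0.03,"hand": 0.2},{"ax": 0,"ay": 0,"az": 0,"dx": 0,"dy": 0,"dz": 0.03,"hand": 0},{"ax": 0,"ay": 0,"az": 0,"dx": 0,"dy": 0,"dz": 0.03,"hand": 0},{"ax": 0,"ay": 0,"az": 0,"dx": 0,"dy": 0,"dz": 0.03,"hand": 0},{"ax": 0,"ay": 0,"az": 0,"dx": 0,"dy": 0,"dz": -2,"hand": 0},{"ax": 0,"ay": 0,"az": 0,"dx": 0,"dy": 0,"dz": -5,"hand": 0},{"ax": 0,"ay": 0,"az": 0,"dx": 0,"dy": 0,"dz": -9,"hand": 0}]'

```text
clock: 19.3
eef_pos: [584.4, -177.9, 150.0]
tool_rot: [-3.138, 0.0, 1.322]
force: [0.6, 0.7, -0.8]
width: 85.2
gripper_force: 0.0
```

>>> send_rows --series '[{"ax": 0,"ay": 0,"az": 0,"dx": 0,"dy": 0,"dz": -5,"hand": 0},{"ax": 0,"ay": 0,"az": 0,"dx": 0,"dy": 0,"dz": -8,"hand": 0},{"ax": 0,"ay": 0,"az": 0,"dx": 0,"dy": 0,"dz": -8,"hand": 0},{"ax": 0,"ay": 0,"az": 0,"dx": 0,"dy": 0,"dz": -8,"hand": 0},{"ax": 0,"ay": 0,"az": 0,"dx": 0,"dy": 0,"dz": -8,"hand": 0},{"ax": 0,"ay": 0,"az": 0,"dx": 0,"dy": 0,"dz": -8,"hand": 0}]'

```text
clock: 19.9
eef_pos: [584.8, -178.0, 228.9]
tool_rot: [-3.138, -0.0, 1.322]
force: [0.2, 0.3, -0.3]
width: 85.2
gripper_force: 0.0
```

Run:
```python
from h import *
go(585.3,-180.4,60.3,75.7)
s=cam("scene");t=cam("top")
def dr(g,x,y,w,h): return np.clip(1.5*cv2.resize(g["pixels"][y:y+h,x:x+w,::-1],(400,560),interpolation=cv2.INTER_CUBIC),0,255).astype(np.uint8)
cv2.imwrite("pics/f1.png",np.hstack([dr(s,195,130,100,140),dr(s,330,220,180,190)]))
```

```text
clk 19.9 pos [ 584.8 -178.   228.9] rot [-3.1384e+00 -1.0000e-04  1.3217e+00] w 85.2 F [ 0.2  0.3 -0.3] d(cm) [-0.22   0.162 16.86 ] a [-0.0032 -0.0001  0.0005] q [ 0.    0.61  0.4   1.64 -0.27  0.96  0.25]
```

View pics/f1.png

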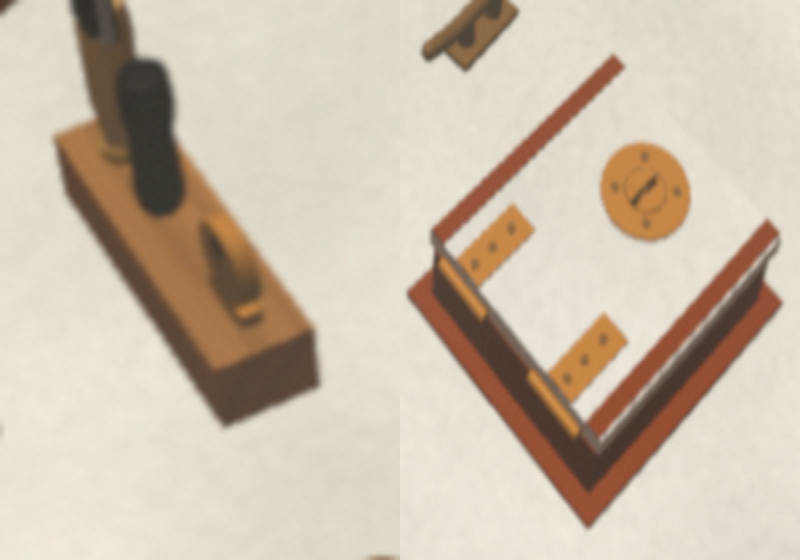

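The key stands in its pocket (bow ≈ (232,255), collar on the block), and the slot at (645,190) is square to the front edge. I'm handing in.

```bash
python3 -c "
from cell import *
print(finish_job())"
```

```text
the job is handed in; nothing more can be done
None
```

I pressed the lid down with the key, turned the dog clockwise to its stop at about 0.37 N m (more than the 0.25 called plenty, below the 0.45 that would be forcing it), stood the key back in its pocket, and handed the job in at about 20 s; no verdict came back.

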